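# Click the food box lid shut all round

## Task

One of the three steel food boxes has its plastic lid only laid in place: the rim sections on all four sides still stand up. With your fingertips, press the rim down all the way round until every section has clicked and lies flush with the corners. Only press: do not pick up, tip or shove the box, and leave everything else where it stands.

Things in the scene. Friction and masses are not known exactly. Their poses are not given: they have to be found in the camera images.
- box: Steel food box to be closed: tub 130 (x) x 100 (y) mm, about 0.5 kg, loose, white plastic snap lid seated on it, 139 x 109 mm. Origin: centre of its underside, z up. Stiff lid corners 22 mm square, tops at 60 mm; sunk centre panel at 57 mm. Between the corners each side is a separate rim section, 22 mm wide. Only on this box they stand up, outer edges 9 to 13 mm above the corners.
- far_press (a point): Point on top of the far (+x) rim section (63 mm long, 22 mm wide, 3 mm thick), at mid length, 6 mm in from its outer edge: a good place to press straight down. Clicked down it lies at x +63.5 mm, z 60 mm in the box's frame, flush with the corners; standing up it is about 8 mm higher.
- far_rim (a joint): Angle by which the far (+x) rim section is bent up about the groove along its inner edge, rad. 0 = clicked down flush; 0.45 to 0.6 = standing up. It springs back if let go early; at about 8 N on the press point (near 0.2 rad) it snaps under the steel lip and stays down.
- left_press (a point): Point on top of the left (+y) rim section (93 mm long, 22 mm wide, 3 mm thick), at mid length, 6 mm in from its outer edge: a good place to press straight down. Clicked down it lies at y +48.5 mm, z 60 mm in the box's frame, flush with the corners; standing up it is about 8 mm higher.
- left_rim (a joint): Angle by which the left (+y) rim section is bent up about the groove along its inner edge, rad. 0 = clicked down flush; 0.45 to 0.6 = standing up. It springs back if let go early; at about 8 N on the press point (near 0.2 rad) it snaps under the steel lip and stays down.
- near_press (a point): Point on top of the near (-x) rim section (63 mm long, 22 mm wide, 3 mm thick), at mid length, 6 mm in from its outer edge: a good place to press straight down. Clicked down it lies at x -63.5 mm, z 60 mm in the box's frame, flush with the corners; standing up it is about 8 mm higher.
- near_rim (a joint): Angle by which the near (-x) rim section is bent up about the groove along its inner edge, rad. 0 = clicked down flush; 0.45 to 0.6 = standing up. It springs back if let go early; at about 8 N on the press point (near 0.2 rad) it snaps under the steel lip and stays down.
- right_press (a point): Point on top of the right (-y) rim section (93 mm long, 22 mm wide, 3 mm thick), at mid length, 6 mm in from its outer edge: a good place to press straight down. Clicked down it lies at y -48.5 mm, z 60 mm in the box's frame, flush with the corners; standing up it is about 8 mm higher.
- right_rim (a joint): Angle by which the right (-y) rim section is bent up about the groove along its inner edge, rad. 0 = clicked down flush; 0.45 to 0.6 = standing up. It springs back if let go early; at about 8 N on the press point (near 0.2 rad) it snaps under the steel lip and stays down.
- shut_box_1: An identical steel food box whose lid is already clicked shut all round (all rim sections flush). Origin: centre of its underside. Leave alone.
- shut_box_2: The other identical food box, also already shut. Origin: centre of its underside. Leave alone.
- grinder: Stainless pepper grinder with a small turning knob on top, 58 mm across the foot, 165 mm high. Origin: centre of its underside. Leave alone.
- tray: Pale blue plastic tray 240 x 130 mm, 22 mm high. Origin: centre of its underside. Leave alone.
- spoon: Steel spoon 140 mm long, lying in the tray. Origin: near its middle. Leave alone.
- cup: Short white ceramic cup, 80 mm across, 65 mm high. Origin: centre of its underside. Leave alone.
- tumbler: Steel drinking tumbler, 68 mm across, 90 mm high. Origin: centre of its underside. Leave alone.
- katori: Small steel bowl, 94 mm across, 40 mm high. Origin: centre of its underside. Leave alone.
Not all that is in view belongs to the job. What is shaped like the box but yellow is not meant.

How it is judged:
By the outcome, as a careful person would: the job done as asked, in the order asked, and still so for the second after the job is handed in, with the robot touching nothing.
It also fails if it takes over 54 s, if anything falls off the work surface, if the arm or the gripper's body presses on something with over 40 N, if the wrist force passes 120 N, or if a joint passes its speed limit or range.

## Robot

A 7-joint arm with a two-finger parallel gripper is mounted at the origin on the work surface. World frame = base frame: x ahead of the robot, y to its left, z up, the work surface at z = 0. Lengths are in m, angles in degrees, forces in N, time in s.
With the tool pointing down it reaches from about 0.425 to 1.025 m from the base axis. Payload 3.6 kg.
Tool frame: the origin (TCP) lies on the front face of the gripper's body, between the roots of the fingers; the fingertips stand 73 mm ahead of it and the grasp point (between the pads) lies 54 mm ahead of it; z points along the fingers, y is the direction in which the jaws open and shut (so a half turn about z gives the same grasp; the last joint's range is limited). The gripper opens to 85 mm and grips with 20 to 120 N. Pads are 22 mm wide; open, the fingers measure 114 mm over their backs; the gripper's body (76 mm by 85 mm) begins 54 mm behind the grasp point. The pads swing forward as they close: fully open they stand 13 mm farther back than shut.
Start: joints at [68.554, 33.873, 2.773, 92.16, -1.908, 54.013, -1.931], TCP at [0.201, -0.697, 0.304] pointing down, gripper open.
Joint ranges: [-153.93, 153.93], [-27.13, 128.08], [-72.61, 78.16], [10.71, 143.7], [-87.88, 267.88], [4.46, 118.87], [-176.78, 176.78]. Speed limits (degrees/s): [147.25, 147.25, 180, 180, 180, 180, 180].

## Interface

Orientations are given as a 3x3 rotation matrix whose columns are the frame's x, y, z axes.
In Python, from plant import r, effector, vision, ticket, get_time, get_q, get_joint_velocities, get_effort, get_position, get_ee_rot, get_wrist_force, get_wrist_torque, get_opening gives the robot as it stands. Calls block until the motion is done:
- r.reach(position, orientation): joint-space move of the TCP to a pose.
- r.movel(position, attitude=None, rate=0.15): straight line of the TCP; attitude=None keeps the orientation; rate is the mean speed in m/s.
- r.movej(angles): joint-space move.
- effector.gripper_to(opening): finger opening in m; the grip force is fixed at half the most; returns when the fingers have stopped.
- r.wait(seconds).
- r.inverse_kinematics(position, orientation): joint angles nearest the present ones, or None.
- vision.snapshot(name): name is "scene" or "top"; returns a dict with "image" (480x640x3 uint8, red, green, blue), "mtx" (3x3 intrinsics, pixels), "origin" and "attitude" of the camera in the world. Camera axes: x right, y down, z forward; pixel columns grow to the right and rows downward; lengths in m; the calibration is good to about 2 mm. A picture is of the moment at which its call begins. There is no depth.
A pose or a line that the arm cannot do raises r.IKError and nothing moves.
- ticket.close_job(): hands the job in, once; it reports no verdict.
Readings, each from a call of its own:
- get_time(): time.
- get_q(): joint angles.
- get_joint_velocities(): joint speeds.
- get_effort(): joint torques, N m.
- get_position(): TCP position.
- get_ee_rot(): TCP orientation.
- get_wrist_force(): force on the tool from outside, world axes, zero at the start.
- get_wrist_torque(): the same for the moment, N m.
- get_opening(): finger opening in m.
Only numpy, scipy, OpenCV 4.12 (cv2) and the standard library are available. Lean on these libraries where they do the work, as an engineer would, in place of code of your own. Each camera call takes 0.05 s, during which the arm holds its last target.

## Working session

There is one attempt and no reset: what is moved stays moved. The work goes in short steps, each a Python script; the robot and the scene stay as the last script left them, time stands still between calls to the robot, and variables do not carry over. Pictures are saved under pics/ and viewed, and the job is handed in when it is done.

```bash
mkdir -p pics; ls; python3 - <<'E'
from plant import *
import cv2, numpy as np
for n in("scene","top"):
    s=vision.snapshot(n); cv2.imwrite(f"pics/{n}0.png",s["image"][:,:,::-1]); print(n,s["mtx"],s["origin"],s["attitude"])
print(get_time(),get_position(),get_ee_rot(),get_opening())
E
```

```text
pics
scene [[588.70518449   0.         318.68495808]
 [  0.         588.70518449 238.23619831]
 [  0.           0.           1.        ]] [ 1.17028007 -0.37478087  1.26197595] [[ 0.41210421  0.75870965 -0.50450945]
 [ 0.91097792 -0.35343953  0.21260227]
 [-0.01701019 -0.54721126 -0.83682166]]
top [[611.26699742   0.         308.4684808 ]
 [  0.         611.26699742 240.58353283]
 [  0.           0.           1.        ]] [ 0.22828419 -0.06122086  1.4907836 ] [[-0.00663792 -0.98935084  0.14539894]
 [-0.99994717  0.00542607 -0.00872968]
 [ 0.00784777 -0.1454492  -0.9893346 ]]
0.1 [ 0.20078533 -0.69601316  0.30283938] [[ 9.60800694e-01  2.77239126e-01 -7.02386108e-04]
 [ 2.77239984e-01 -9.60798713e-01  1.95579908e-03]
 [-1.32627641e-04 -2.07386262e-03 -9.99997841e-01]] 0.08539716616727319
```

View pics/scene0.png

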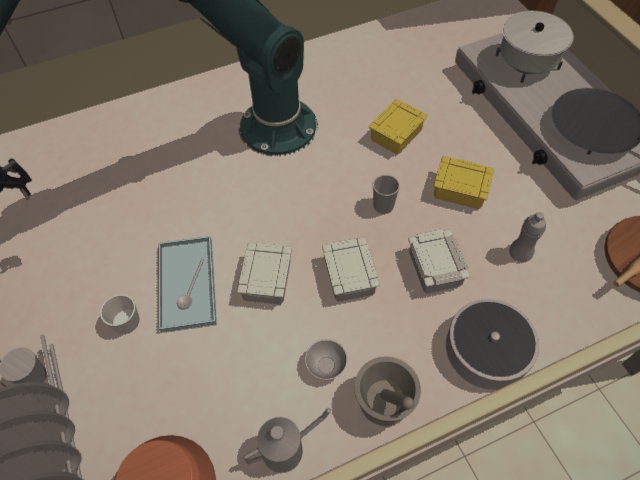

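View pics/top0.png

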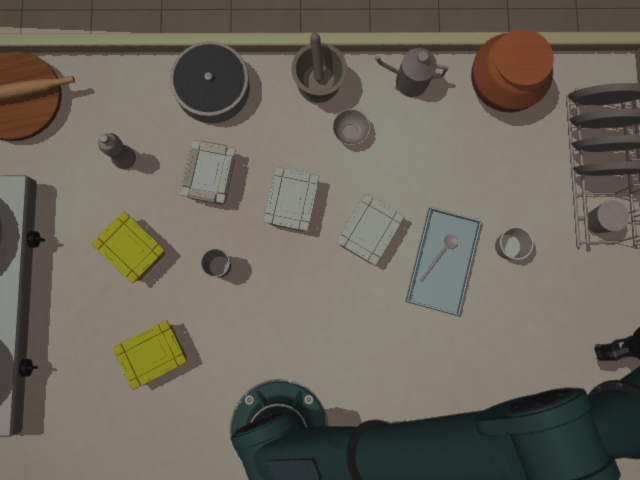

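Three candidates, all white: A at scene (265,272)/top (371,229), B at scene (350,268)/top (292,198), and C at scene (438,260)/top (208,171). The two yellow boxes are decoys. C looks like the one with raised rims, so I'll crop in close to check.

```bash
python3 - <<'E'
import cv2, numpy as np
s=cv2.imread("pics/scene0.png");t=cv2.imread("pics/top0.png")
f=lambda im,x,y:cv2.resize(im[y-40:y+40,x-45:x+45],None,fx=4.4,fy=4.4,interpolation=cv2.INTER_CUBIC)
a=np.vstack([np.hstack([f(s,438,260),f(t,208,171)])]);cv2.imwrite("pics/c1.png",cv2.resize(a,(792,352)))
g=lambda im,x,y:cv2.resize(im[y-40:y+40,x-40:x+40],(264,264),interpolation=cv2.INTER_CUBIC)
cv2.imwrite("pics/c2.png",np.vstack([np.hstack([g(s,265,272),g(s,350,268),g(s,438,260)]),np.hstack([g(t,371,229),g(t,292,198),g(t,208,171)])]))
E
```

```text
(no output)
```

View pics/c1.png

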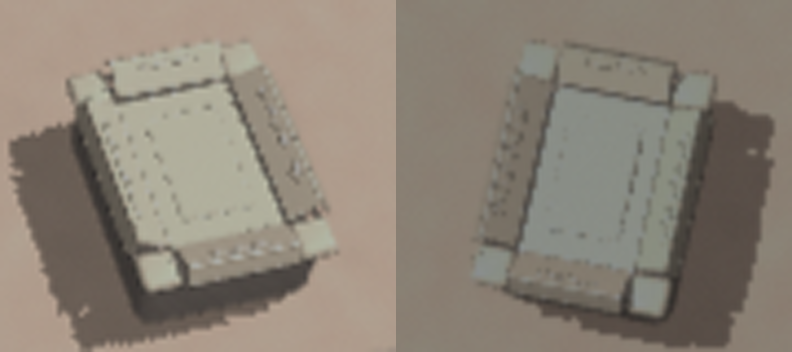

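View pics/c2.png

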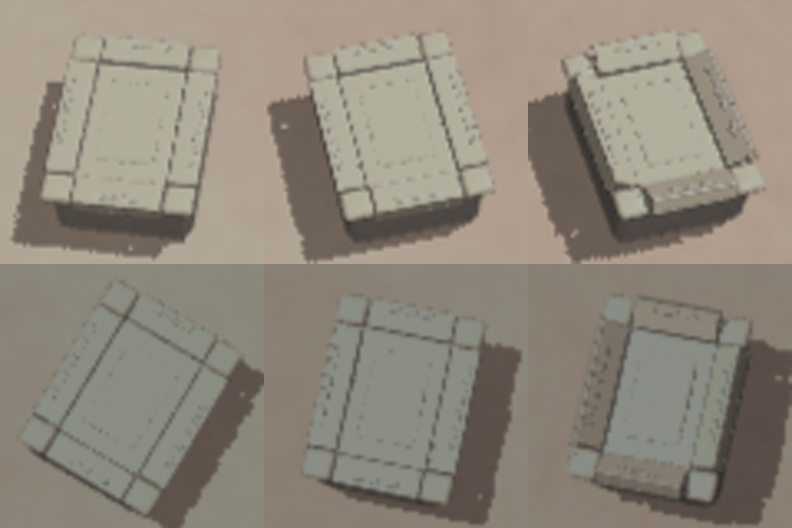

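```bash
cat > h.py <<'E'
import numpy as np
def ray(s,uv,z):
    d=s["attitude"]@np.linalg.inv(s["mtx"])@np.array([uv[0],uv[1],1.]); o=np.array(s["origin"]); return o+d*(z-o[2])/d[2]
E
python3 - <<'E'
from plant import *
from h import *
import cv2
P={"top":[(192.3,139.6),(236,148),(224.1,203.3),(180.5,194.6)],"scene":[(408.5,238.2),(451.6,229.5),(469.1,275.2),(425.5,285.9)]}
for n in P:
    s=vision.snapshot(n)
    X=np.array([ray(s,p,.06)[:2] for p in P[n]])
    print(n,X.round(4).tolist(),"c",X.mean(0).round(4)); 
    print([round(float(np.linalg.norm(X[i]-X[(i+1)%4])),4) for i in range(4)])
    (c,wh,a)=cv2.minAreaRect((X*1000).astype(np.float32)); print(c,wh,a)
    im=s["image"]; g=cv2.cvtColor(im,cv2.COLOR_RGB2GRAY)
E
```

```text
top [[0.6872, 0.2058], [0.6657, 0.0998], [0.5295, 0.1268], [0.5512, 0.2311]] c [0.6084 0.1659]
[0.1081, 0.1388, 0.1065, 0.1383]
(608.3715209960938, 166.26222229003906) (108.07769775390625, 139.3841094970703) 78.8256607055664
scene [[0.5378, 0.1287], [0.56, 0.2367], [0.6876, 0.2062], [0.6696, 0.1]] c [0.6137 0.1679]
[0.1102, 0.1312, 0.1077, 0.1349]
(614.7916870117188, 168.3463134765625) (110.21322631835938, 136.19903564453125) 77.71804809570312
```

C is the box: four brownish raised sections standing between pale corners, while A and B are flat all round. The top view puts the lid corners at about (192,140), (236,148), (224,203) and (180,195). That back-projects to 138.5 x 107 mm at z = 60 mm, against the given 139 x 109. The two views differ by about 5 mm in the centre, so I weight the top view. Next I close the fingers and press the near side.

```bash
cat >> h.py <<'E'
C=np.array([0.6095,0.1665]); YAW=np.radians(-11.2)
ux=np.array([np.cos(YAW),np.sin(YAW),0]); uy=np.array([-np.sin(YAW),np.cos(YAW),0])
SEC={"near":(-ux,.0635,uy),"far":(ux,.0635,uy),"left":(uy,.0485,ux),"right":(-uy,.0485,ux)}
def rot(y):
    z=np.array([0,0,-1.]); return np.column_stack([np.cross(y,z),y,z])
def target(name,off=0.0):
    d,l,y=SEC[name]; p=np.append(C,0)+d*(l+off); return p,y
E
python3 - <<'E'
from plant import *
from h import *
q0=np.array(get_q())
for n in SEC:
    p,y=target(n)
    for s in(1,-1):
        q=r.inverse_kinematics(p+[0,0,.16],rot(s*y)); print(n,s,p.round(3),None if q is None else np.round(q,0))
effector.gripper_to(0.0); print(get_opening(),get_time())
E
```

```text
near 1 [0.547 0.179 0.   ] [ -1.  38. -30. 116.  33.  34.  25.]
near -1 [0.547 0.179 0.   ] [ -25.   35.    4.  117.   -4.   28. -119.]
far 1 [0.672 0.154 0.   ] [  7.  46. -37. 101.  37.  46.  30.]
far -1 [0.672 0.154 0.   ] [ -20.   41.    4.  102.   -5.   37. -114.]
left 1 [0.619 0.214 0.   ] [-10.  40. -20. 106.  21.  37. -53.]
left -1 [0.619 0.214 0.   ] [ 15.  55. -62. 105.  57.  58.  97.]
right 1 [0.6   0.119 0.   ] [ -5.  37. -15. 112.  17.  33. -43.]
right -1 [0.6   0.119 0.   ] [ -36.   41.   30.  113.  -35.   35. -174.]
-0.00010251945460185543 0.9667
```

```bash
cat >> h.py <<'E'
def press(n,off=0.0,zend=.0590,fmax=22):
    from plant import r,get_time,get_position,get_wrist_force
    p,y=target(n,off); R=rot(y)
    t0=get_time()
    r.reach(p+[0,0,.073+.085],R)
    b=np.array(get_wrist_force())
    z=.078; lg=[]; pk=0
    while z>=zend:
        r.movel(p+[0,0,.073+z],R,rate=.02)
        f=np.array(get_wrist_force())-b; pk=max(pk,f[2])
        lg.append((round(z*1e3,1),round((get_position()[2]-.073)*1e3,1),*f.round(1)))
        if f[2]>fmax or np.hypot(f[0],f[1])>6: break
        z-=.0015
    r.movel(p+[0,0,.073+.085],R,rate=.08)
    for l in lg: print(*l)
    print(n,"peak",pk.round(1),"t",t0,get_time())
E
python3 - <<'E'
from plant import *
from h import *
p,y=target("near"); r.reach(p+[0,0,.22],rot(y))
print(get_time(),get_position(),get_wrist_force())
press("near")
for n in("scene","top"):
    import cv2
    s=vision.snapshot(n); cv2.imwrite(f"pics/{n}1.png",s["image"][:,:,::-1])
s=cv2.imread("pics/scene1.png");t=cv2.imread("pics/top1.png")
f=lambda im,x,y:cv2.resize(im[y-40:y+40,x-45:x+45],(396,352),interpolation=cv2.INTER_CUBIC)
cv2.imwrite("pics/c3.png",np.hstack([f(s,438,260),f(t,208,171)]))
E
```

```text
4.2667 [0.54764653 0.17790501 0.21988589] [-0.26023574 -0.61124246 -0.39762681]
78.0 78.4 -0.5 -1.3 -0.3
76.5 76.4 -0.1 -1.4 -1.2
75.0 74.9 0.3 -1.4 -1.0
73.5 73.4 0.0 -0.8 -1.3
72.0 71.9 -0.1 -0.6 -0.9
70.5 70.4 0.2 -1.1 -0.4
69.0 68.9 -0.2 -1.2 0.6
67.5 67.5 -0.1 -1.1 -0.7
66.0 65.9 -0.4 -0.4 0.1
64.5 64.7 -1.1 -0.5 2.7
63.0 63.5 -2.0 0.3 6.0
61.5 62.0 -2.8 -1.0 7.2
60.0 59.9 -0.1 -0.2 1.3
near peak 7.2 t 4.2667 8.5833
```

View pics/c3.png

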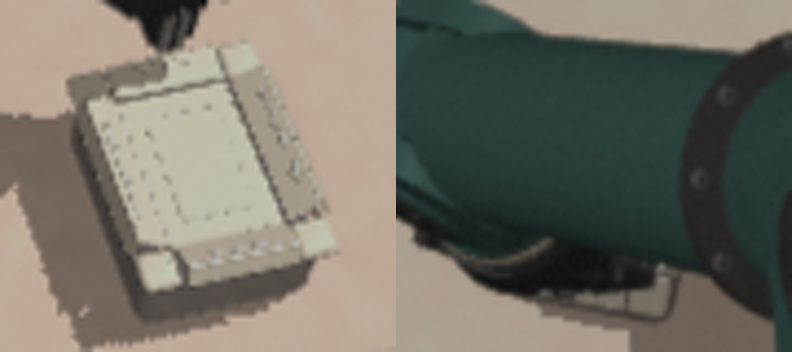

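The near section clicked: the force rose to 7 N, then dropped to 1. The box hasn't moved in the scene crop. The fingertips make contact slightly lower than nominal, so I'll press a little deeper with a force limit.

```bash
sed -i 's/zend=.0590,fmax=22/zend=.0565,fmax=14/; s/z=.078; lg/z=.070; lg/' h.py
cat >> h.py <<'E'
def crops(k):
    from plant import vision; import cv2
    L=[]
    for n,x,y in(("scene",438,260),("top",208,171)):
        im=vision.snapshot(n)["image"][:,:,::-1]; cv2.imwrite(f"pics/{n}{k}.png",im)
        L.append(cv2.resize(im[y-40:y+40,x-45:x+45],(396,352),interpolation=cv2.INTER_CUBIC))
    cv2.imwrite(f"pics/crop{k}.png",np.hstack(L))
E
python3 - <<'E'
from h import *
press("far"); crops(2)
E
```

```text
70.0 70.1 0.8 -1.3 0.2
68.5 68.7 2.2 -0.4 0.6
67.0 67.2 2.3 0.5 2.1
65.5 65.6 1.7 -0.3 1.7
64.0 64.6 2.3 -1.7 4.5
62.5 63.3 2.2 -1.6 5.5
61.0 61.9 2.8 -1.0 5.5
59.5 59.8 3.6 -1.4 3.5
58.0 59.7 1.5 -2.5 10.9
far peak 10.9 t 8.6833 12.6417
```

View pics/crop2.png

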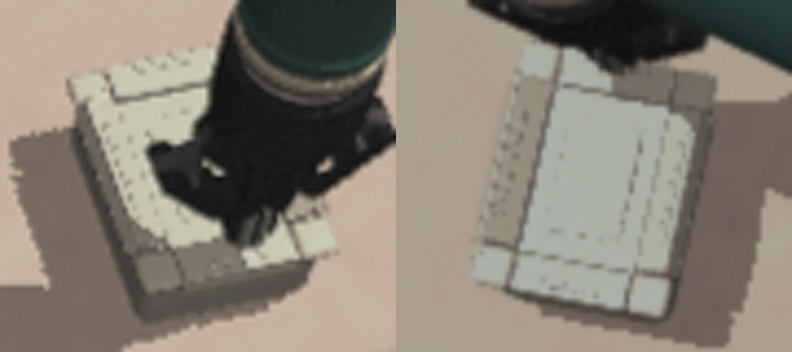

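The near section is flush in the top crop and the far one looks flush too. At the end of the far press the tip stopped solidly at z = 59.7 mm. The box hasn't moved. Next, left and right.

```bash
python3 - <<'E'
from h import *
press("left",.001); crops(3); press("right",.001); crops(4)
E
```

```text
70.0 70.0 -0.6 0.6 -0.5
68.5 68.7 -0.4 0.1 0.6
67.0 67.2 -0.5 0.7 0.9
65.5 65.6 0.4 -0.2 0.9
64.0 64.5 -0.2 0.9 3.2
62.5 63.4 -0.5 1.3 6.5
61.0 62.2 -1.9 0.7 8.2
59.5 59.7 -0.1 2.6 3.9
58.0 59.6 -2.2 1.0 12.3
left peak 12.3 t 12.7417 17.3917
70.0 70.1 -0.3 0.0 0.1
68.5 68.6 0.2 -1.6 1.3
67.0 67.0 0.3 -1.7 1.4
65.5 65.4 -0.1 -2.2 2.4
64.0 64.4 0.2 -2.5 5.5
62.5 63.1 -1.7 -4.1 7.9
61.0 61.4 -1.0 -3.9 6.5
59.5 59.7 -0.1 -4.3 6.4
58.0 59.5 -3.2 -5.0 15.6
right peak 15.6 t 17.4917 21.3583
```

View pics/crop3.png

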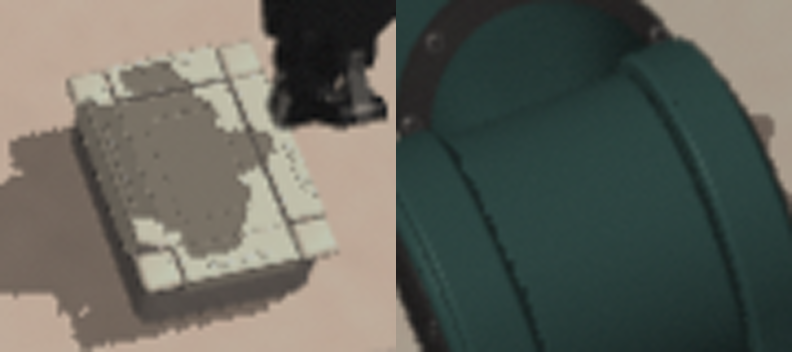

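View pics/crop4.png

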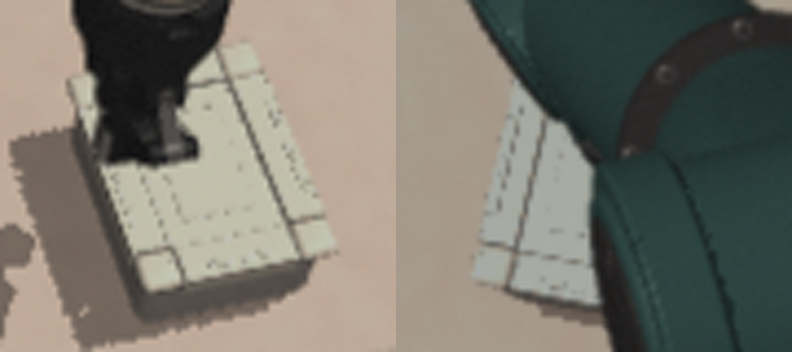

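The left and right sections both gave the click force drop and then a hard stop at z ≈ 59.6 mm. I'll lift, move back to the start pose and look again.

```bash
python3 - <<'E'
from plant import *
from h import *
p=np.array(get_position()); p[2]=.32; r.movel(p,rate=.2)
r.movej([68.554, 33.873, 2.773, 92.16, -1.908, 54.013, -1.931]); crops(5); print(get_time(),get_wrist_force())
E
```

```text
25.6917 [-0.26966344  1.11230291  0.69457411]
```

View pics/crop5.png

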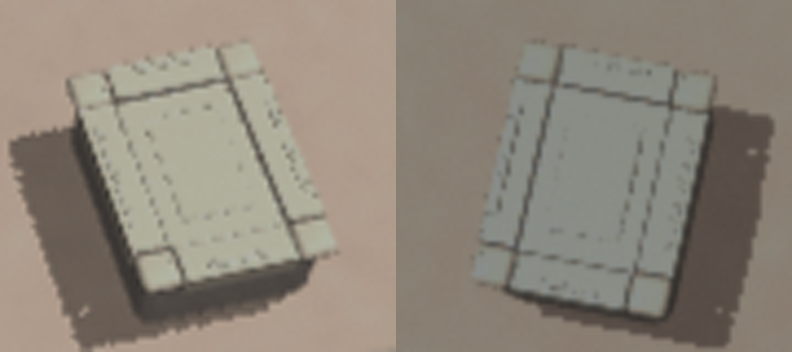

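View pics/scene5.png

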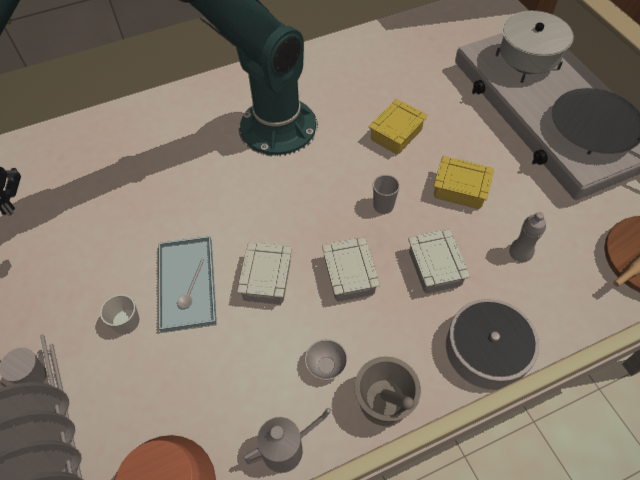

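All four sections now lie flush with the corners, and the lid corners are at the same pixels as before (top view (192,140) to (224,203)). Everything else in the scene is where it was.

```bash
python3 -c "
from plant import *
ticket.close_job(); print(get_time())"
```

```text
the job is handed in; nothing more can be done
the job is handed in; nothing more can be done
```

The lid is shut all round. I pressed the near, far, left and right rim sections of the third white box down with closed fingertips, and handed the job in about 26 s into the 54 s limit.

- **Clicks:** each section's force built up to 5.5–8 N and then dropped as it clicked. The far, left and right presses also ended on a hard stop at about 60 mm; the near one ended at 60 mm with only 1 N.
- **Final pictures:** in both views all four sections look flush, the box has not visibly moved, and the other objects look untouched in the scene view. The arm is back at its start pose, touching nothing.
- **Disagreements:** the two cameras put the box centre about 5 mm apart, so I weighted the top view. The right press peaked at 15.6 N, just over my own 14 N stop, and the arm backed off there.

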